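Hang the sample bin on the slat rail

TASK

Pick up the white sample bin by its carry handle and hang it on the slat rail near the middle: tilt it front-up so that the steel lip on its back goes into the groove, then rotate it down until it hangs level and fully home, let go and move clear. The strip may be clamped a little higher or lower than its mark, so feel for the groove, be gentle with bin and rail, and leave the other things on the bench alone.

Things in the scene. Friction and masses are not known exactly. Their poses are not given: they have to be found in the camera images.
- rail: Aluminium slat strip, 340 mm long (y), on a fixed stand. Origin: in the plane of the strip's front face, mid-length, at bench level; x points out of that face, away from the robot (the bin hangs there), y along the strip, z up. The strip is rigidly clamped up to 15 mm above or below its mark (rail_mouth), height only, unseen in these poses. Foot and posts lie behind it (x -115 to -32 mm).
- rail_mouth (a point): Mark on the stand: front-face plane, mid-length, 135 mm up, the nominal height of the groove's lower edge. Axes as rail. Heights in mm from the true lower edge: mouth 0 to 16, along the full length; front face below it to -70; above it an upper lip 3 thick, 16 to 28; strip's top 33. Behind the mouth a cavity reaches to 26 behind the face, floor at 0, ceiling at 28.
- bin_handle (a point): Grip centre of the carry handle of the open white bin: an upright web 10 mm thick (y), 44 long (x), free from the 50 mm high side walls to its top at 96; the point is 52 mm in front of the back face, mid-width, 82 above the underside. x runs from back to front, y across, z up. Pinch it across y from above. Bin: 92 long, 84 wide, front wall 38 high, back wall 64, 0.2 to 0.4 kg.
- bin_lip (a point): Top of the upturned steel lip on the bin's back, mid-width, 80 mm above the underside, 7.5 behind the back face; axes as bin_handle. The lip is 50 wide, 3 thick, 60 to 80 high; a neck (60 to 64 high) joins it to the back wall. Being taller than the mouth it threads in tip first, in and up, with the bin tilted front-up 30 to 40 degrees. Hung, the neck rests on the mouth's lower edge.
- bin: The whole bin; origin at the back face, mid-width, on the underside; x to the front, z up. It starts on the bench with its back and lip roughly toward the rail's front face.
- jar: Bystander: amber glass jar with a white cap, 48 mm diameter, 75 mm tall; origin at its underside.
- objective: Bystander: dark steel microscope objective standing nose up, 46 mm diameter, 60 mm tall; origin at its underside.
- wafer_box: Bystander: flat round clear wafer box, 92 mm diameter, 26 mm tall; origin at its underside.

How it is judged:
On the way:
1. the lip is threaded into the groove while the bin is still tilted front-up (x of bin_lip in the frame of rail_mouth between -0.03 and -0.004 m and z of bin_lip in the frame of rail_mouth between -0.018 and 0.045 m and angle between bin_lip's own z axis and vertical above 0.25 rad), for 0.1 s.
At the end, for the whole second after the job is handed in: The bin hangs at rest and released on the rail: lip tip 3.5 to 11.5 mm behind the front face and 20 mm (give or take 17 mm, for the strip's height) above the mark, within 50 mm of the rail's middle, level and square to the rail within 0.1 rad (x of bin_lip in the frame of rail_mouth between -0.0115 and -0.0035 m and z of bin_lip in the frame of rail_mouth between 0.003 and 0.037 m and y of bin_lip in the frame of rail_mouth between -0.05 and 0.05 m and angle between bin_lip's own z axis and vertical below 0.1 rad and angle between the x axis of bin_lip and the x axis of rail_mouth, either way round below 0.1 rad and linear speed of bin below 0.01 m/s); the robot touches nothing.
It fails at once if the bin presses on the rail with more than 25 N (contact force between bin and rail above 25 N).
It fails at once if the robot presses on the rail with more than 25 N (contact force between the arm and rail above 25 N).
It fails at once if the jar is moved more than 20 mm (distance of jar from where it was at the start of the episode above 0.02 m).
It fails at once if the objective is moved more than 20 mm (distance of objective from where it was at the start of the episode above 0.02 m).
It fails at once if the wafer box is moved more than 20 mm (distance of wafer_box from where it was at the start of the episode above 0.02 m).
It also fails if it takes over 64 s, if anything falls off the work surface, if the arm or the gripper's body presses on something with over 40 N, if the wrist force passes 120 N, or if a joint passes its speed limit or range.

ROBOT

A 6-joint arm with a two-finger parallel gripper is mounted at the origin on the work surface. World frame = base frame: x ahead of the robot, y to its left, z up, the work surface at z = 0. Lengths are in m, angles in rad, forces in N, time in s.
With the tool pointing down it reaches from about 0.35 to 0.8 m from the base axis. Payload 7.3 kg.
Tool frame: the origin (TCP) lies between the finger pads; the fingertips stand 22 mm ahead of it and the grasp point (between the pads) lies 3 mm ahead of it (bot.tips_ahead is the distance from the TCP to the fingertips, in m); z points along the fingers, y is the line along which they close (so a half turn about z gives the same grasp; the last joint's range is limited). The gripper opens to 85 mm and grips with 20 to 120 N. Pads are 22 mm wide; open, the fingers measure 114 mm over their backs; the gripper's body (76 mm by 85 mm) begins 54 mm behind the grasp point. The pads swing forward as they close: fully open they stand 13 mm farther back than shut.
Start: joints at [-1.463, 0.342, 1.524, -0, 1.275, -0.146], TCP at [0.132, -0.508, 0.226] pointing down, gripper open.
Joint ranges: [-2.53, 2.53], [-0.77, 2.02], [0.04, 2.7], [-1, 4.14], [0.28, 2.66], [-3.11, 3.11]. Speed limits (rad/s): [2.57, 2.57, 3.14, 3.14, 3.14, 3.14].

INTERFACE

Orientations are given as a unit quaternion [x, y, z, w].
In Python, from bench import observe, camera, camera_model, bot gives the robot as it stands.
- The arm moves only by the tool carry_out, never from a script. Its argument "deltas" is a list of rows, each a list of 4 numbers: the shift along the world's x, y, z in m, then the turn about the world's z in rad. In form: [[dx, dy, dz, turn], ...]. A call has 1 to 20 rows; each row shifts and turns the commanded pose from where the row before left it; what a row does not reach is not made up. A row lasts 1/12 s, in which the tool goes at most 41.7 mm and 7.16 degrees, less where a joint would pass 70% of its speed; a pose out of reach is approached as far as the arm can. A call is refused whole if a number of a shift passes 0.0417 or a number of a turn 0.125, either way. A call with a gripper value outside its range is refused whole. "claw" is the closure, from -1 (fully open) to 1 (shut), so that 0 is half open, set as the call begins (left out, the last holds). The fingers move at their own pace and stop on an object; "force" is the grip in N (left out, the last holds). Time passes only in rows, so rows that do not move let the fingers close. It gives the time, the measured TCP pose, the force, the opening and the grip force at its end, in the units of the state.
- observe(): the state, without advancing time (a new reading comes with each control period).
- camera(name): name is "side" or "top" or "wrist"; returns the picture (384x512x3 uint8, blue, green, red); there is no depth.
- camera_model(name): a dict with "camera_matrix" (3x3 intrinsics, pixels), "position" and "orientation" of the camera in the world; the wrist camera has in their place "mount" (4x4, takes a point from camera to tool coordinates, whose origin is the TCP and whose axes are the flange's). Camera axes: x right, y down, z forward; pixel columns grow to the right and rows downward; lengths in m; the calibration is good to about 2 mm. A picture is of the moment at which its call begins: read the wrist's pose just before it. camera_model takes no time and is no camera call.
- bot.sign_off(): hands the job in; it is judged then, once.
The state is a dict: "time": time; "qpos": joint angles; "joint_velocities": joint speeds; "effort": joint torques, N m; "eef_pos": TCP position; "orientation": TCP orientation; "wrist_force": force on the tool from outside, world axes, zero at the start; "wrist_torque": the same for the moment, N m; "gripper_width": opening from 0.0 (shut) to 1.0 (fully open); "grip_force": force on a finger pad.
Only numpy, scipy, OpenCV 4.12 (cv2) and the standard library are available. Lean on these libraries where they do the work, as an engineer would, in place of code of your own. Each camera call takes 0.05 s, during which the arm holds its last target. There are 200 camera calls.

## Working session

There is one attempt and no reset: what is moved stays moved. The work goes in short steps, Python scripts to look and compute and a tool call to move; the robot and the scene stay as the last step left them, time stands still between calls to the robot, and variables do not carry over. Pictures are saved under pics/ and viewed, at most 10 in all, crops included, and the job is handed in when it is done.

Besides the shell and the picture viewer there is one more tool, called by a JSON object that holds its "api" and its "payload". carry_out: Moves the arm, as the interface text tells. Its arguments: {"type":"object","properties":{"deltas":{"type":"array","items":{"type":"array","items":{"type":"number"}}},"claw":{"type":"number"},"force":{"type":"number"}},"required":["deltas"]}

```bash
mkdir -p pics; python3 - <<'E'
from bench import *
import cv2,numpy as np
np.set_printoptions(precision=4,suppress=True)
for n in("side","top","wrist"):
    cv2.imwrite(f"pics/{n}0.png",camera(n)); print(n,camera_model(n))
s=observe(); print(s)
E
```

```text
side {'camera_matrix': array([[355.4326,   0.    , 256.249 ],
       [  0.    , 355.4326, 186.3731],
       [  0.    ,   0.    ,   1.    ]]), 'position': array([0.224 , 0.5166, 0.5867]), 'orientation': array([-0.2714,  0.8562, -0.4172,  0.1386])}
top {'camera_matrix': array([[352.7399,   0.    , 254.5434],
       [  0.    , 352.7399, 188.7238],
       [  0.    ,   0.    ,   1.    ]]), 'position': array([0.4058, 0.0395, 0.919 ]), 'orientation': array([-0.646 ,  0.7556, -0.0812,  0.0718])}
wrist {'camera_matrix': array([[294.9353,   0.    , 260.1378],
       [  0.    , 294.9353, 189.0965],
       [  0.    ,   0.    ,   1.    ]]), 'mount': array([[ 0.0009, -0.9471, -0.3208,  0.0823],
       [ 1.    ,  0.0006,  0.001 ,  0.0002],
       [-0.0008, -0.3208,  0.9471, -0.1477],
       [ 0.    ,  0.    ,  0.    ,  1.    ]])}
{'time': 0.15, 'qpos': array([-1.463 ,  0.3426,  1.5248,  0.    ,  1.2754, -0.146 ]), 'joint_velocities': array([-0.0002, -0.0015, -0.0034, -0.0005,  0.0002, -0.0004]), 'effort': array([  0.0023, -43.3906, -24.6148,  -0.0001,   0.0057,   0.    ]), 'eef_pos': array([ 0.1318, -0.5079,  0.2259]), 'orientation': array([ 0.992 ,  0.1265,  0.    , -0.0006]), 'wrist_force': array([0.1658, 1.0131, 0.0521]), 'wrist_torque': array([ 0.0143, -0.0143,  0.0075]), 'grip_force': 0.0, 'gripper_width': 0.9979004402309339}
```

View pics/side0.png

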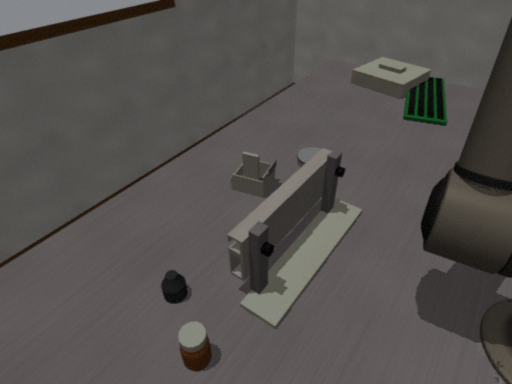

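View pics/top0.png

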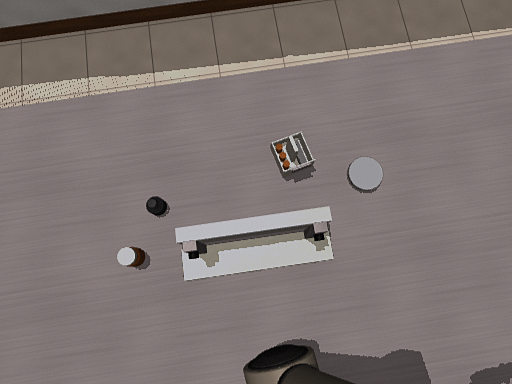

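The side view shows the strip (seen end-on at about (240,250)) with the bin at (255,178). In the top view the strip runs from about (176,235) to (331,214), the bin is at (293,153), the objective at (156,206), the jar at (130,257) and the wafer box at (366,173). I'll zoom in on both.

```bash
cat > h.py <<'E'
import cv2,numpy as np
from bench import *
from scipy.spatial.transform import Rotation as R
def cast(n,uv,z):
    m=camera_model(n); d=R.from_quat(m["orientation"]).as_matrix()@np.linalg.solve(m["camera_matrix"],[*uv,1])
    p=m["position"]; return p+d*(z-p[2])/d[2]
def proj(n,P):
    m=camera_model(n); c=R.from_quat(m["orientation"]).as_matrix().T@(np.asarray(P)-m["position"]); q=m["camera_matrix"]@c; return q[:2]/q[2]
E
python3 - <<'E'
import cv2
a=cv2.imread('pics/top0.png');b=cv2.imread('pics/side0.png')
# top crop x165-345 y125-290 x4 (720x660->) ; use x 4 on 170..345,128..278
cv2.imwrite('pics/topc.png',cv2.resize(a[125:285,165:345],None,fx=3.75,fy=3.75,interpolation=cv2.INTER_CUBIC))
cv2.imwrite('pics/sidec.png',cv2.resize(b[145:295,215:365],None,fx=4,fy=4,interpolation=cv2.INTER_CUBIC))
E
```

```text
(no output)
```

View pics/topc.png

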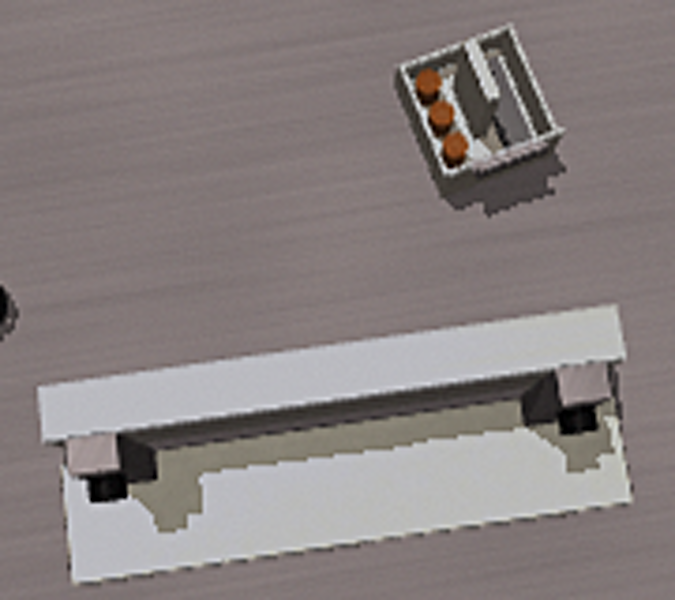

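View pics/sidec.png

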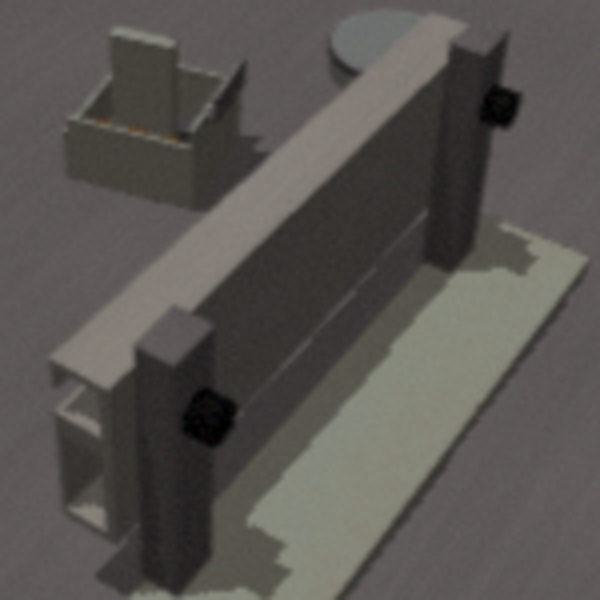

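The top crop shows the handle's top edge from (473,40) to (491,96), the strip's top front edge from (38,387) to (618,307), and its back edge from (42,441) to (625,358). The side crop shows the near strip end's profile (front top at (50,358), shelves below) and the far top corners at (432,13) and (468,25). Next I'll triangulate.

```bash
cat >> h.py <<'E'
def tri(a,b,na="top",nb="side"):
    A=[];o=[]
    for n,uv in((na,a),(nb,b)):
        m=camera_model(n); d=R.from_quat(m["orientation"]).as_matrix()@np.linalg.solve(m["camera_matrix"],[*uv,1]); d/=np.linalg.norm(d)
        A.append(np.eye(3)-np.outer(d,d)); o.append(A[-1]@m["position"])
    p=np.linalg.solve(sum(A),sum(o)); return p
E
python3 - <<'E'
from h import *
np.set_printoptions(precision=4,suppress=True)
T=lambda u,v:np.array([165+(u+.5)/3.75-.5,125+(v+.5)/3.75-.5]); S=lambda u,v:np.array([215+(u+.5)/4-.5,145+(v+.5)/4-.5])
for k,a,b in(("+y front top",T(38,387),S(50,358)),("-y front top",T(618,307),S(432,13)),("-y back top",T(625,358),S(468,25)),("+y back top",T(42,441),S(110,388)),
  ("handle front",T(473,40),S(113,35)),("handle back",T(491,96),S(176,44))):
    p=tri(a,b); print(k,p,proj("top",p)-a,proj("side",p)-b)
print("handle on z=.096",cast("top",T(473,40),.096),cast("top",T(491,96),.096))
for z in(.153,.168,.183):
    f0,f1=cast("top",T(38,387),z),cast("top",T(618,307),z); print(z,f0,f1,np.linalg.norm(f1-f0))
# side profile at +y end: shelf heights, along vertical front edge
for k,b in (("front top",S(50,358)),("shelf",S(57,408)),("bottom",S(65,525))):
    p0=tri(T(38,387),S(50,358)); m=camera_model("side"); d=R.from_quat(m["orientation"]).as_matrix()@np.linalg.solve(m["camera_matrix"],[*b,1])
    A=np.c_[d[:2]]; t=np.dot(d[:2],p0[:2]-m["position"][:2])/np.dot(d[:2],d[:2]); print(k,m["position"]+t*d)
for n,z,T0 in (("foot +y back",0,T(75,582)),("foot -y back",0,T(632,500))): print(n,cast("top",T0,z))
g=lambda u,v:cast("top",(u,v),.03); print("obj",g(156,206),"jar",g(130,257),"box",g(366,173))
E
```

```text
+y front top [0.5147 0.2009 0.1537] [-0.1774 -0.2263] [0.3591 0.0817]
-y front top [ 0.5089 -0.14    0.1531] [-0.2516 -0.3873] [0.4378 0.061 ]
-y back top [ 0.4814 -0.1361  0.1564] [-1.0293 -1.5975] [1.8223 0.213 ]
+y back top [0.4829 0.2013 0.1553] [-0.039  -0.0531] [0.0837 0.0185]
handle front [ 0.7086 -0.0958  0.0891] [-0.223  -0.2946] [0.3452 0.0836]
handle back [ 0.6641 -0.1002  0.0967] [0.2607 0.3586] [-0.4175 -0.0962]
handle on z=.096 [ 0.7052 -0.0951  0.096 ] [ 0.6653 -0.0999  0.096 ]
0.153 [0.5142 0.2007 0.153 ] [ 0.508  -0.1404  0.153 ] 0.34111968416128496
0.168 [0.5121 0.1975 0.168 ] [ 0.506  -0.1368  0.168 ] 0.33443985897253836
0.183 [0.51   0.1944 0.183 ] [ 0.504  -0.1333  0.183 ] 0.32776003378379176
front top [0.5151 0.2013 0.154 ]
shelf [0.5143 0.2005 0.123 ]
bottom [0.5149 0.2011 0.0426]
foot +y back [0.4013 0.2223 0.    ]
foot -y back [ 0.3963 -0.159   0.    ]
obj [0.5946 0.268  0.03  ] jar [0.477 0.344 0.03 ] box [ 0.5963 -0.2809  0.03  ]
```

Using the strip's 340 mm length, its top is at z≈0.155, so the groove edge should be near 0.122, about 13 mm below the mark. The front face's middle is at (0.511, 0.030), with yaw about -0.018. The handle is near (0.685, -0.0975) with yaw about 0.12. Now I'll move above the handle.

{"api": "carry_out", "payload": {"deltas": [[0.0276,0.0205,0,-0.0065],[0.0276,0.0205,0,-0.0065],[0.0276,0.0205,0,-0.0065],[0.0276,0.0205,0,-0.0065],[0.0276,0.0205,0,-0.0065],[0.0276,0.0205,0,-0.0065],[0.0276,0.0205,0,-0.0065],[0.0276,0.0205,0,-0.0065],[0.0276,0.0205,0,-0.0065],[0.0276,0.0205,0,-0.0065],[0.0276,0.0205,0,-0.0065],[0.0276,0.0205,0,-0.0065],[0.0276,0.0205,0,-0.0065],[0.0276,0.0205,0,-0.0065],[0.0276,0.0205,0,-0.0065],[0.0276,0.0205,0,-0.0065],[0.0276,0.0205,0,-0.0065],[0.0276,0.0205,0,-0.0065],[0.0276,0.0205,0,-0.0065],[0.0276,0.0205,0,-0.0065]], "claw": -1, "force": 25}}

```text
time: 1.82
eef_pos: [0.6848, -0.0969, 0.226]
orientation: [0.998, 0.062, -0.0, -0.0]
wrist_force: [1.2, -0.3, 0.5]
gripper_width: 1.001
grip_force: 0.0
```

{"api": "carry_out", "payload": {"deltas": [[0,0,-0.01,0],[0,0,0,0],[0,0,0,0]]}}

```text
time: 2.07
eef_pos: [0.683, -0.0982, 0.215]
orientation: [0.998, 0.062, -0.002, -0.0]
wrist_force: [-1.1, 0.8, -0.4]
gripper_width: 1.002
grip_force: 0.0
```

```bash
cat >> h.py <<'E'
def wpose():
    s=observe(); T=np.eye(4); T[:3,:3]=R.from_quat(s["orientation"]).as_matrix(); T[:3,3]=s["eef_pos"]; return T@np.array(camera_model("wrist")["mount"])
def wcast(W,uv,z):
    d=W[:3,:3]@np.linalg.solve(camera_model("wrist")["camera_matrix"],[*uv,1]); return W[:3,3]+d*(z-W[2,3])/d[2]
E
python3 - <<'E'
from h import *
W=wpose(); im=camera("wrist"); cv2.imwrite("pics/w1.png",im); np.save("W1.npy",W)
s=observe(); print(s["eef_pos"],s["orientation"],s["time"])
E
```

```text
[ 0.68305229 -0.0987808   0.21600377] [ 9.98101451e-01  6.15858227e-02 -8.23833635e-04 -2.78600834e-05] 2.1167
```

View pics/w1.png

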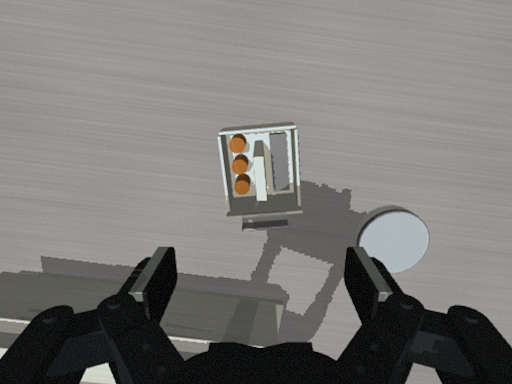

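The wrist view shows the bin upright: front wall at row 128, handle's bright top quad from about (259,156) to (262,200), and lip at (265,224). I'll refine the handle from this picture.

```bash
python3 - <<'E'
from h import *
np.set_printoptions(precision=4,suppress=True)
W=np.load("W1.npy"); im=cv2.imread("pics/w1.png")
print(im[145:206:6,250:272:2].max(2))
b,f=wcast(W,(262,200),.096),wcast(W,(258.5,156),.096)
print(b,f,np.linalg.norm(f-b),np.arctan2(*(f-b)[[1,0]]))
# lip ends tops z=.08, back wall z .064, front wall top z .038 
l,r=wcast(W,(243,223),.08),wcast(W,(288,221),.08); print("lip",l,r,np.linalg.norm(l-r),np.arctan2(-(l-r)[0],(l-r)[1]))
l,r=wcast(W,(227,214),.064),wcast(W,(302,211),.064); print("backwall",l,r,np.linalg.norm(l-r),np.arctan2(-(l-r)[0],(l-r)[1]))
E
python3 - <<'E'
import cv2
im=cv2.imread('pics/w1.png'); cv2.imwrite('pics/w1c.png',cv2.resize(im[115:235,210:310],None,fx=5,fy=5,interpolation=cv2.INTER_CUBIC))
E
```

```text
[[226 223 152 100 103 104 100 164 181 225 142]
 [222 222 100 104 106 106  98 152 158 158 135]
 [223 207 188 213 225 226 220 124 160 161 143]
 [157 159 223 221 221 219 226 106 159 158 150]
 [194 223 208 219 221 221 223 166 160 159 159]
 [223 223 210 220 219 221 222 192 146 155 160]
 [119 202 209 223 220 220 221 220 119 155 159]
 [153 158 151 218 221 221 222 224 148 209 156]
 [157 156 155 164 221 220 219 219 182 160 152]
 [ 89  90  88 125 226 226 227 227 198  84  86]
 [ 87  89  87  99  86  84  92  85  86  90  88]]
[ 0.6639 -0.1028  0.096 ] [ 0.7064 -0.0942  0.096 ] 0.043421998482988604 0.20127746326961454
lip [ 0.6296 -0.0872  0.08  ] [ 0.6378 -0.1338  0.08  ] 0.047383796001990365 0.17386213517015348
backwall [ 0.6306 -0.0685  0.064 ] [ 0.6444 -0.1498  0.064 ] 0.08248881060151127 0.16848869087854587
```

View pics/w1c.png

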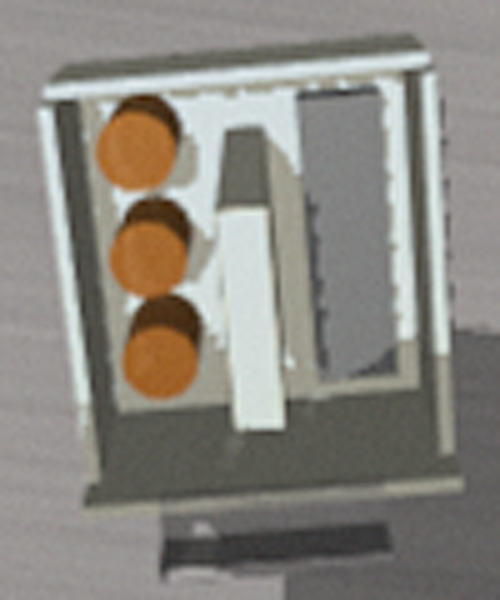

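The handle centre is (0.685, -0.0985), yaw about 0.18, length 43 mm against 44 given, so it agrees. I'll descend and grip 4 mm toward the front.

{"api": "carry_out", "payload": {"deltas": [[0.0025,0,-0.02,0.0285],[0.0025,0,-0.02,0.0285],[0,0,-0.02,0],[0,0,-0.02,0],[0,0,-0.02,0],[0,0,-0.015,0],[0,0,-0.0145,0],[0,0,0,0],[0,0,0,0]]}}

```text
time: 2.87
eef_pos: [0.6881, -0.0993, 0.0873]
orientation: [0.996, 0.09, -0.0, -0.0]
wrist_force: [0.2, 0.5, 0.4]
gripper_width: 1.001
grip_force: 0.0
```

{"api": "carry_out", "payload": {"deltas": [[0,0,0,0],[0,0,0,0],[0,0,0,0],[0,0,0,0],[0,0,0,0],[0,0,0,0],[0,0,0,0],[0,0,0,0],[0,0,0,0],[0,0,0,0],[0,0,0,0],[0,0,0,0]], "claw": 1, "force": 25}}

```text
time: 3.87
eef_pos: [0.689, -0.0981, 0.087]
orientation: [0.996, 0.09, 0.0, 0.0]
wrist_force: [0.9, 2.3, 0.3]
gripper_width: 0.106
grip_force: 28.0
```

Gripped at about 9 mm, as expected for the web. Next I'll lift, square to the rail and bring it in front of the strip.

{"api": "carry_out", "payload": {"deltas": [[0,0,0.01,0],[0,0,0.02,0],[0,0,0.022,0],[0,0,0.02,0],[0,0.01,0.02,-0.0198],[-0.01,0.013,0.02,-0.0198],[-0.01,0.013,0.02,-0.0198],[-0.01,0.013,0.01,-0.0198],[-0.01,0.013,0,-0.0198],[-0.01,0.013,0,-0.0198],[-0.01,0.013,0,-0.0198],[-0.01,0.013,0,-0.0198],[-0.01,0.013,0,-0.0198],[-0.009,0.013,0,-0.0198],[0,0,0,0],[0,0,0,0],[0,0,0,0],[0,0,0,0]]}}

```text
time: 5.37
eef_pos: [0.6002, 0.028, 0.229]
orientation: [1.0, -0.009, 0.0, 0.0]
wrist_force: [-1.2, 0.1, -2.1]
gripper_width: 0.102
grip_force: 27.7
```

```bash
python3 - <<'E'
from h import *
cv2.imwrite("pics/s2.png",camera("side")); s=observe(); print(s["eef_pos"],s["orientation"],s["wrist_force"],s["wrist_torque"],s["time"])
im=cv2.imread("pics/s2.png"); cv2.imwrite("pics/s2c.png",cv2.resize(im[60:310,130:380],None,fx=2.3,fy=2.3))
E
```

```text
[0.60015433 0.02802429 0.22882734] [ 9.99960180e-01 -8.92205647e-03 -4.95692944e-05  1.79303314e-04] [ 0.4810714   0.07235059 -1.50660658] [-0.02510345  0.0071548  -0.04714445] 5.4167
```

View pics/s2c.png

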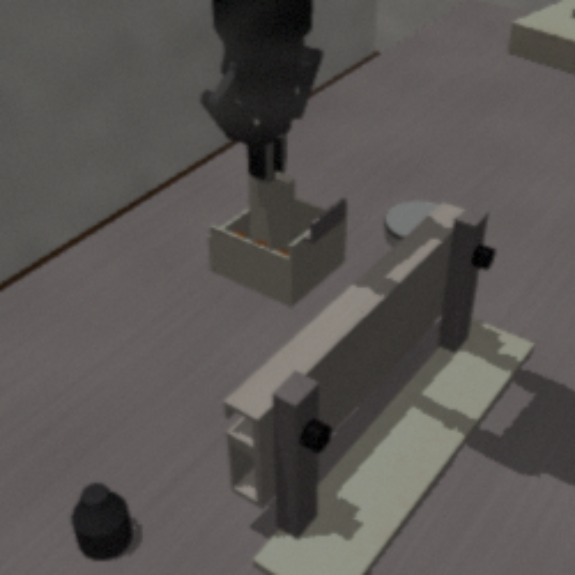

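The side view shows the bin held in the air with its lip facing the strip. Its near-side bottom edge runs from crop (210,265) to (292,303). I'll check the tilt from it and plan the threading path in 2D.

```bash
cat >> h.py <<'E'
def ycast(n,uv,y):
    m=camera_model(n); d=R.from_quat(m["orientation"]).as_matrix()@np.linalg.solve(m["camera_matrix"],[*uv,1]); p=m["position"]; return p+d*(y-p[1])/d[1]
def pose(g,th,pts,G=(56,84)):   # bin-frame (x,z) mm -> rail 2D with grip at g
    c,s=np.cos(th),np.sin(th); return (np.asarray(pts,float)-G)@np.array([[c,s],[-s,c]])+g
BIN=dict(body=[(0,0),(92,0),(92,38),(3,38),(3,64),(0,64)],neck=[(-9,60),(0,60),(0,64),(-9,64)],lip=[(-9,60),(-6,60),(-6,80),(-9,80)])
RAIL=[[(-26,-70),(0,-70),(0,0),(-26,0)],[(-3,16),(0,16),(0,28),(-3,28)],[(-30,28),(0,28),(0,33),(-30,33)],[(-30,-70),(-26,-70),(-26,33),(-30,33)]]
E
cat > plan.py <<'E'
from h import *
def pen(g,th):  # penetration via densely sampled points of the bin tested against rail boxes, and rail corners vs lip/neck/body
    worst=0
    for k,P in BIN.items():
        P=np.array(P,float); E=np.vstack([P[i]+(P[(i+1)%len(P)]-P[i])*np.linspace(0,1,25)[:,None] for i in range(len(P))]); Q=pose(g,th,E)
        for r in RAIL:
            (x0,z0),(x1,z1)=np.min(r,0),np.max(r,0)
            d=np.minimum.reduce([Q[:,0]-x0,x1-Q[:,0],Q[:,1]-z0,z1-Q[:,1]]); worst=max(worst,d.max())
        for r in RAIL:
            for c in r:
                worst=max(worst,cv2.pointPolygonTest(pose(g,th,P).astype(np.float32),tuple(map(float,c)),True))
    return worst
E
python3 - <<'E'
from plan import *
f=lambda u,v:ycast("side",(130+u/2.3,60+v/2.3),.07)
a,b=f(210,265),f(292,303); print(a,b,np.degrees(np.arctan2(a[2]-b[2],a[0]-b[0])),np.linalg.norm(a-b))
# for each tilt: list free lip-tip positions inside
tip=(-7.5,80)
for d in (15,20,25,30,35,40):
    th=np.radians(d); off=pose((0,0),th,[tip])[0]; best=[]
    for x in np.arange(-24,2,1):
        ok=[z for z in np.arange(-4,28,1) if pen(np.array([x,z])-off,th)<=.05]
        if ok: best.append((int(x),int(min(ok)),int(max(ok))))
    print(d,off.round(1),best)
E
```

```text
[0.63835144 0.07       0.14774816] [0.54647673 0.07       0.14517938] 1.6015466279782262 0.09191060849563924
15 [-60.3 -20.3] [(-15, 27, 27), (-14, 24, 27), (-13, 20, 27), (-12, 20, 27), (-11, 20, 27), (-10, 20, 27), (-9, 20, 27), (-8, 20, 27), (-7, 20, 25), (-6, 20, 21), (-2, 14, 15), (-1, 10, 15), (0, 6, 16), (1, 2, 16)]
20 [-58.3 -25.5] [(-17, 25, 27), (-16, 22, 27), (-15, 20, 27), (-14, 20, 27), (-13, 20, 27), (-12, 20, 27), (-11, 20, 27), (-10, 20, 27), (-9, 20, 27), (-8, 20, 25), (-7, 20, 22), (-6, 20, 20), (-3, 13, 15), (-2, 10, 15), (-1, 7, 15), (0, 5, 16), (1, 2, 16)]
25 [-55.9 -30.5] [(-20, 26, 27), (-19, 23, 26), (-18, 21, 26), (-17, 19, 26), (-16, 19, 26), (-15, 19, 26), (-14, 19, 27), (-13, 19, 27), (-12, 19, 27), (-11, 19, 27), (-10, 19, 27), (-9, 19, 25), (-8, 19, 23), (-7, 19, 21), (-6, 17, 19), (-5, 15, 16), (-4, 13, 15), (-3, 10, 15), (-2, 8, 15), (-1, 6, 15), (0, 4, 16), (1, 2, 16)]
30 [-53.  -35.2] [(-24, 27, 27), (-23, 25, 27), (-22, 24, 27), (-21, 22, 26), (-20, 20, 24), (-19, 19, 24), (-18, 19, 24), (-17, 19, 24), (-16, 19, 25), (-15, 19, 25), (-14, 19, 26), (-
[... 281 characters left out ...]
, (-20, 18, 23), (-19, 18, 23), (-18, 18, 23), (-17, 18, 23), (-16, 18, 24), (-15, 18, 25), (-14, 18, 25), (-13, 18, 26), (-12, 18, 26), (-11, 18, 24), (-10, 17, 23), (-9, 16, 22), (-8, 14, 20), (-7, 13, 19), (-6, 12, 17), (-5, 10, 16), (-4, 9, 15), (-3, 7, 15), (-2, 6, 15), (-1, 4, 15), (0, 3, 16), (1, 2, 16)]
40 [-46.1 -43.9] [(-24, 17, 24), (-23, 17, 23), (-22, 17, 22), (-21, 17, 21), (-20, 17, 21), (-19, 17, 21), (-18, 17, 21), (-17, 17, 22), (-16, 17, 23), (-15, 17, 24), (-14, 17, 25), (-13, 17, 25), (-12, 17, 24), (-11, 16, 23), (-10, 15, 22), (-9, 13, 20), (-8, 12, 19), (-7, 11, 18), (-6, 10, 17), (-5, 9, 16), (-4, 8, 15), (-3, 6, 15), (-2, 5, 15), (-1, 4, 15), (0, 3, 16), (1, 2, 16)]
```

The tilt is about 1.6° and the bin measures 92 mm, which matches. To tilt it, I'll push the low part of the back wall gently against the strip's upper front edge so that the handle pivots in the pads.

{"api": "carry_out", "payload": {"deltas": [[-0.008,0,-0.003,0],[-0.008,0,0,0],[-0.006,0,0,0],[-0.003,0,0,0],[-0.002,0,0,0],[-0.002,0,0,0],[-0.002,0,0,0],[-0.002,0,0,0],[-0.002,0,0,0],[0,0,0,0]]}}

```text
time: 6.25
eef_pos: [0.5653, 0.0288, 0.2263]
orientation: [1.0, -0.009, 0.001, 0.0]
wrist_force: [2.1, -0.5, -2.2]
gripper_width: 0.102
grip_force: 27.7
```

{"api": "carry_out", "payload": {"deltas": [[-0.002,0,0,0],[-0.002,0,0,0],[-0.002,0,0,0],[0,0,0,0]]}}

```text
time: 6.58
eef_pos: [0.559, 0.0288, 0.2264]
orientation: [1.0, -0.009, 0.001, 0.0]
wrist_force: [3.9, -0.4, -0.4]
gripper_width: 0.099
grip_force: 27.7
```

Contact force is only about 4 N and the handle is pivoting, so I'll continue.

{"api": "carry_out", "payload": {"deltas": [[-0.002,0,0,0],[-0.002,0,0,0],[-0.002,0,0,0],[-0.002,0,0,0],[-0.002,0,0,0],[0,0,0,0]]}}

```text
time: 7.08
eef_pos: [0.5484, 0.0288, 0.226]
orientation: [1.0, -0.009, -0.0, 0.0]
wrist_force: [3.6, 0.2, 0.6]
gripper_width: 0.105
grip_force: 27.0
```

{"api": "carry_out", "payload": {"deltas": [[-0.002,0,0,0],[-0.002,0,0,0],[-0.002,0,0,0],[-0.002,0,0,0],[-0.002,0,0,0],[0,0,0,0]]}}

```text
time: 7.58
eef_pos: [0.5384, 0.0289, 0.226]
orientation: [1.0, -0.009, -0.0, 0.0]
wrist_force: [2.9, 0.4, 1.7]
gripper_width: 0.107
grip_force: 26.0
```

{"api": "carry_out", "payload": {"deltas": [[-0.002,0,0,0],[-0.002,0,0,0],[-0.002,0,0,0],[-0.002,0,0,0],[-0.001,0,0,0],[0,0,0,0]]}}

```text
time: 8.08
eef_pos: [0.5296, 0.0288, 0.226]
orientation: [1.0, -0.009, -0.0, 0.0]
wrist_force: [2.9, 0.1, 2.0]
gripper_width: 0.104
grip_force: 24.7
```

```bash
python3 - <<'E'
from h import *
im=camera("side"); cv2.imwrite("pics/s3.png",im); s=observe(); print(s["eef_pos"],s["wrist_force"],s["time"])
cv2.imwrite("pics/s3c.png",cv2.resize(im[100:260,200:360],None,fx=3.75,fy=3.75,interpolation=cv2.INTER_CUBIC))
E
```

```text
[0.52972763 0.02881535 0.22600577] [3.46605161 0.71819131 2.53753247] 8.1333
```

View pics/s3c.png

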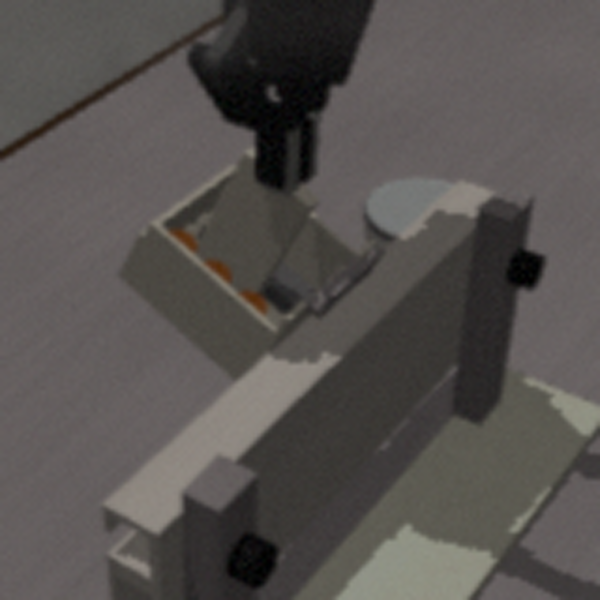

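The bin is now tilted front-up. Its near side wall's rim runs from crop (157,225) to (275,330) and its bottom edge from (120,270) to (237,378). Now to measure the tilt, then back off.

{"api": "carry_out", "payload": {"deltas": [[0.005,0,0.003,0],[0.01,0,0.003,0],[0.015,0,0,0],[0.02,0,0,0],[0.015,0,0,0],[0.005,0,0,0],[0,0,0,0],[0,0,0,0]]}}

```text
time: 8.8
eef_pos: [0.5986, 0.0289, 0.2308]
orientation: [1.0, -0.009, -0.002, -0.0]
wrist_force: [0.1, 0.4, -3.1]
gripper_width: 0.102
grip_force: 24.9
```

```bash
python3 - <<'E'
from h import *
f=lambda u,v:ycast("side",(200+u/3.75,100+v/3.75),.0708)
for a,b in(((157,225),(275,330)),((120,270),(237,378))):
    a,b=f(*a),f(*b); print(a,b,np.degrees(np.arctan2(a[2]-b[2],a[0]-b[0])),np.linalg.norm(a-b))
im=camera("side"); cv2.imwrite("pics/s4.png",im); s=observe(); print(s["eef_pos"],s["wrist_force"],s["time"])
cv2.imwrite("pics/s4c.png",cv2.resize(im[80:280,200:360],None,fx=3,fy=3,interpolation=cv2.INTER_CUBIC))
E
```

```text
[0.58070928 0.0708     0.20819996] [0.50767861 0.0708     0.17245339] 26.080516452425055 0.08130987565589573
[0.60756193 0.0708     0.16900968] [0.53084428 0.0708     0.12972261] 27.116965181884115 0.08619206097469044
[0.59858306 0.02890501 0.23118534] [-0.95810483  0.21873694 -1.9106894 ] 8.85
```

View pics/s4c.png

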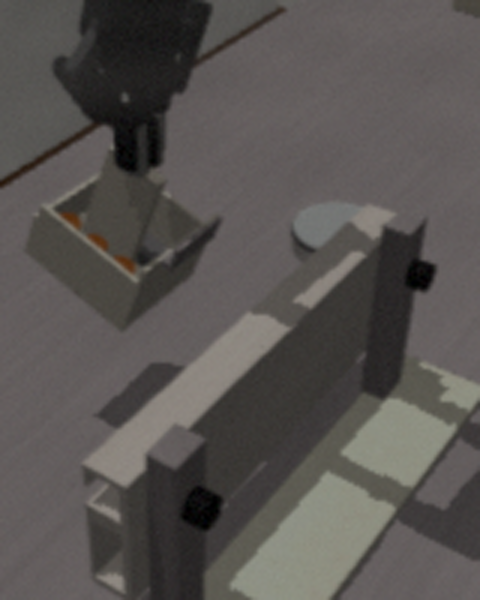

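After backing off, the crop shows the near bottom edge from (27,245) to (123,328) and the rim from (40,208) to (137,277), with the bin still tilted.

```bash
python3 - <<'E'
from h import *
f=lambda u,v:ycast("side",(200+u/3,80+v/3),.0705)
for a,b in(((27,245),(123,328)),((40,208),(137,277))):
    a,b=f(*a),f(*b); print(a,b,np.degrees(np.arctan2(a[2]-b[2],a[0]-b[0])),np.linalg.norm(a-b))
im=cv2.imread("pics/s4.png")
e=cv2.Canny(cv2.GaussianBlur(im,(3,3),0),30,80)
for l in cv2.HoughLinesP(e[80:280,200:280],1,np.pi/180,15,minLineLength=18,maxLineGap=4)[:,0]:
    a,b=[ycast("side",(l[i]+200,l[i+1]+80),.0705) for i in(0,2)]
    print(l,np.degrees(np.arctan((a[2]-b[2])/(a[0]-b[0]))).round(1))
for d in(25,30,35):print(d,pose((598.6,228.2),np.radians(d),[(0,0),(92,0),(-7.5,80)]).round(1).tolist())
E
```

```text
[0.66948352 0.0705     0.17038896] [0.58653044 0.0705     0.13357416] 23.93177852809149 0.09075540178564621
[0.65343313 0.0705     0.20642039] [0.5727663  0.0705     0.18214676] 16.747179045206018 0.0842398132463936
[ 28 153  62 121] -56.2
[ 1 58 28 41] -38.7
[ 48 178  48 151] -88.2
[ 0 63 34 41] -39.6
[53 54 55 36] -82.3
[ 49 199  49 173] -88.3
[61 94 73 74] -64.4
[45 53 71 79] 31.4
[  8  84  39 109] 20.8
[ 54 130  72 112] -57.3
[ 0 59 22 46] -37.8
[ 2 61 27 45] -39.3
25 [[583.3, 128.4], [666.7, 167.3], [542.7, 197.7]]
30 [[592.1, 127.5], [671.8, 173.5], [545.6, 193.0]]
35 [[600.9, 127.3], [676.3, 180.0], [548.9, 188.5]]
```

The tilt is about 24°, short of the 30–40° needed. I'll push in further.

{"api": "carry_out", "payload": {"deltas": [[-0.015,0,0,0],[-0.015,0,0,0],[-0.01,0,0,0],[-0.008,0,0,0],[-0.004,0,0,0],[-0.003,0,0,0],[-0.003,0,0,0],[-0.003,0,0,0],[-0.003,0,0,0],[-0.003,0,0,0],[-0.003,0,0,0],[0,0,0,0]]}}

```text
time: 9.85
eef_pos: [0.5299, 0.0288, 0.2322]
orientation: [1.0, -0.009, 0.001, 0.0]
wrist_force: [1.7, 0.6, -2.9]
gripper_width: 0.105
grip_force: 24.6
```

{"api": "carry_out", "payload": {"deltas": [[-0.002,0,0,0],[-0.002,0,0,0],[-0.002,0,0,0],[-0.002,0,0,0],[-0.002,0,0,0],[0,0,0,0]]}}

```text
time: 10.35
eef_pos: [0.5197, 0.0288, 0.2323]
orientation: [1.0, -0.009, 0.0, 0.0]
wrist_force: [3.6, -0.6, 1.6]
gripper_width: 0.098
grip_force: 24.4
```

{"api": "carry_out", "payload": {"deltas": [[0.005,0,0,0],[0.01,0,0,0],[0.015,0,0,0],[0.02,0,0,0],[0.02,0,0,0],[0.01,0,0,0],[0,0,0,0],[0,0,0,0]]}}

```text
time: 11.02
eef_pos: [0.5989, 0.0289, 0.2302]
orientation: [1.0, -0.009, -0.002, -0.0]
wrist_force: [0.0, 0.6, -2.7]
gripper_width: 0.1
grip_force: 24.7
```

```bash
cat >> h.py <<'E'
def tilt(name):
    im=camera("side"); cv2.imwrite(f"pics/{name}.png",im); s=observe(); print(s["eef_pos"],s["wrist_force"],s["time"])
    e=cv2.Canny(cv2.GaussianBlur(im,(3,3),0),25,60)
    for l in cv2.HoughLinesP(e[130:200,190:290],1,np.pi/180,15,minLineLength=18,maxLineGap=4)[:,0]:
        a,b=[ycast("side",(l[i]+190,l[i+1]+130),.0705) for i in(0,2)]; k=np.degrees(np.arctan((a[2]-b[2])/(a[0]-b[0])))
        if 5<k<60: print(l+[190,130,190,130],k.round(1),a,b)
E
python3 -c "
from h import *
np.set_printoptions(precision=4,suppress=True)
tilt('s5')"
```

```text
[0.5987 0.0289 0.2306] [ 0.6244  0.2492 -2.6445] 11.0667
[206 161 235 188] 27.2 [0.6781 0.0705 0.1688] [0.6024 0.0705 0.13  ]
[251 141 270 158] 27.0 [0.558  0.0705 0.2577] [0.5164 0.0705 0.2365]
[232 157 243 176] 54.3 [0.6053 0.0705 0.2058] [0.5798 0.0705 0.1703]
```

The tilt is now 27°, with the grip point creeping back along the handle. I'll raise for a longer lever and push again.

{"api": "carry_out", "payload": {"deltas": [[-0.015,0,0.006,0],[-0.015,0,0.006,0],[-0.015,0,0,0],[-0.015,0,0,0],[-0.008,0,0,0],[-0.004,0,0,0],[-0.003,0,0,0],[-0.003,0,0,0],[-0.003,0,0,0],[0,0,0,0]]}}

```text
time: 11.9
eef_pos: [0.5189, 0.0288, 0.244]
orientation: [1.0, -0.009, 0.0, 0.0]
wrist_force: [0.9, 0.1, -1.9]
gripper_width: 0.103
grip_force: 24.5
```

{"api": "carry_out", "payload": {"deltas": [[-0.003,0,0,0],[-0.003,0,0,0],[-0.003,0,0,0],[-0.003,0,0,0],[-0.003,0,0,0],[-0.003,0,0,0],[0,0,0,0]]}}

```text
time: 12.48
eef_pos: [0.5004, 0.0289, 0.2442]
orientation: [1.0, -0.009, 0.0, 0.0]
wrist_force: [1.5, -0.8, 1.2]
gripper_width: 0.097
grip_force: 24.4
```

{"api": "carry_out", "payload": {"deltas": [[0.005,0,0,0],[0.015,0,0,0],[0.02,0,0,0],[0.02,0,0,0],[0.02,0,-0.006,0],[0.015,0,-0.006,0],[0.004,0,0,0],[0,0,0,0],[0,0,0,0]]}}

```text
time: 13.23
eef_pos: [0.599, 0.0288, 0.2313]
orientation: [1.0, -0.009, -0.001, -0.0]
wrist_force: [0.2, 0.3, -2.0]
gripper_width: 0.104
grip_force: 24.5
```

```bash
python3 -c "
from h import *
np.set_printoptions(precision=4,suppress=True)
tilt('s6')"
```

```text
[0.599  0.0289 0.2318] [-0.3371 -0.2041 -2.0294] 13.2833
[204 157 232 186] 32.1 [0.6826 0.0705 0.1772] [0.6103 0.0705 0.1318]
[217 148 247 176] 27.8 [0.643  0.0705 0.2132] [0.5698 0.0705 0.1745]
[211 145 244 178] 30.8 [0.6587 0.0705 0.2148] [0.5775 0.0705 0.1664]
[213 141 231 157] 25.9 [0.6521 0.0705 0.2263] [0.6079 0.0705 0.2048]
[245 136 267 158] 31.4 [0.5713 0.0705 0.2637] [0.5229 0.0705 0.2341]
[204 159 232 187] 30.5 [0.6834 0.0705 0.1719] [0.6105 0.0705 0.129 ]
```

The tilt is about 31°. Before threading I'll locate the bin and lip using one composite picture of all three views.

```bash
python3 - <<'E'
from h import *
W=wpose(); np.save("W7.npy",W); w=camera("wrist"); t=camera("top"); s=camera("side")
for n,i in(("w",w),("t",t),("s",s)): cv2.imwrite(f"pics/{n}7.png",i)
q=lambda i,x,y,ww,hh,f:cv2.resize(i[y:y+hh,x:x+ww],None,fx=f,fy=f,interpolation=cv2.INTER_CUBIC)
C=np.zeros((600,800,3),np.uint8)
C[:400,:400]=q(s,195,120,100,100,4); C[:400,400:800]=q(t,200,130,133,133,3)[:400,:400] if 0 else cv2.resize(t[140:240,220:320],(400,400),interpolation=cv2.INTER_CUBIC)
C[400:600,:]=q(w,60,170,400,100,2)
cv2.imwrite("pics/c7.png",C)
E
```

```text
(no output)
```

View pics/c7.png

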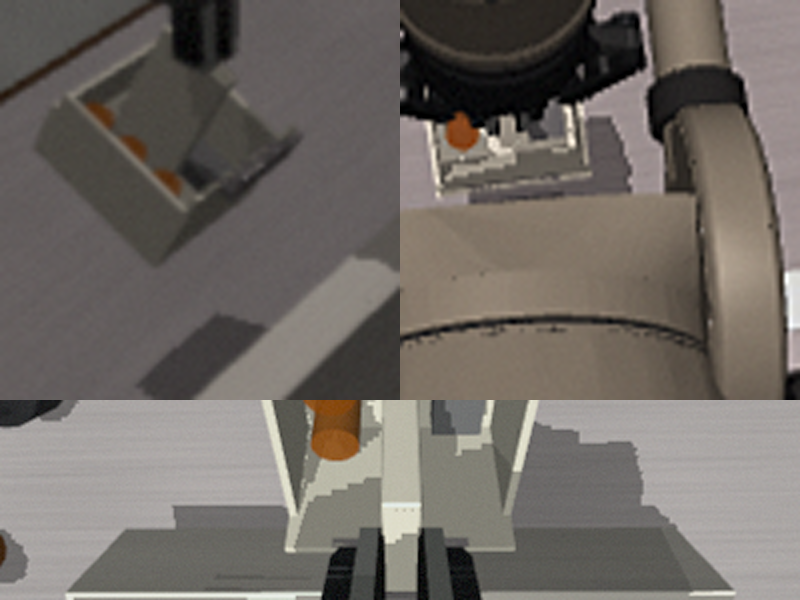

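In the composite, the near-side corners in the side crop are back-bottom (155,264), front-bottom (37,145), front-top (62,100), back rim (185,212) and the lip's far end (298,132). In the top crop the back wall's near edge is at (437,193)–(590,176). Next I'll fit the bin's pose.

```bash
python3 - <<'E'
from h import *
np.set_printoptions(precision=1,suppress=True)
S=lambda u,v,y:ycast("side",(195+(u+.5)/4-.5,120+(v+.5)/4-.5),y)*1000
P={"bb":S(155,264,.0705),"bf":S(37,145,.0695),"tf":S(62,100,.0695),"rim":S(185,212,.0705),"lipfar":S(298,132,.004)}
for k,v in P.items(): print(k,v)
print("heights front",np.linalg.norm(P["tf"]-P["bf"]),"back",np.linalg.norm(P["rim"]-P["bb"]),"len",np.linalg.norm(P["bf"]-P["bb"]))
s=observe(); print(s["eef_pos"]*1000)
# rigid 2D fit with corners bb,bf,tf,rim
hf=np.linalg.norm(P["tf"]-P["bf"]); hb=np.linalg.norm(P["rim"]-P["bb"])
B=np.array([(0,0),(92,0),(92,50),(0,50)],float); Q=np.array([P[k][[0,2]] for k in("bb","bf","tf","rim")])
for n in (2,4):
    b,q=B[:n]-B[:n].mean(0),Q[:n]-Q[:n].mean(0); th=np.arctan2((b[:,0]*q[:,1]-b[:,1]*q[:,0]).sum(),(b*q).sum())
    f=lambda p:pose(Q[:n].mean(0),th,p,G=B[:n].mean(0))
    print(n,np.degrees(th),"tip",f([(-7.5,80)]),"resid",(f(B)-Q)); g=np.array([s["eef_pos"][0]*1000,s["eef_pos"][2]*1000-3])
    c,si=np.cos(th),np.sin(th); d=g-f([(0,0)])[0]; print("grip in bin",[d@[c,si],d@[-si,c]])
E
```

```text
bb [606.5  70.5 134.4]
bf [683.6  69.5 179.1]
tf [662.   69.5 214. ]
rim [584.8  70.5 176.5]
lipfar [562.3   4.  196.5]
heights front 41.08977708598559 back 47.32952245709166 len 89.17203760926196
[599.3  28.9 232.5]
2 30.061626661760855 tip [[558.7 199.2]] resid [[-1.2 -0.7]
 [ 1.2  0.7]
 [-2.2  9.1]
 [-4.6  0.5]]
grip in bin [np.float64(42.849177503457796), np.float64(85.88599286065326)]
4 28.313404961681837 tip [[561.  199.1]] resid [[-0.9 -2.2]
 [ 2.9 -3.3]
 [ 0.9  5.8]
 [-2.9 -0.3]]
grip in bin [np.float64(40.62924579803623), np.float64(88.66633692278747)]
```

The tip offset from the TCP is about (-40, -33) mm, and two estimates agree within 3 mm. I'll approach with the tip ahead of the mouth, at a height of about 9 mm above the edge.

{"api": "carry_out", "payload": {"deltas": [[-0.01,0,-0.012,0],[-0.01,0,-0.012,0],[-0.008,0,-0.012,0],[-0.006,0,-0.012,0],[0,0,-0.012,0],[0,0,-0.0085,0],[0,0,0,0],[0,0,0,0],[0,0,0,0]]}}

```text
time: 14.18
eef_pos: [0.5664, 0.0287, 0.1643]
orientation: [1.0, -0.009, 0.001, 0.0]
wrist_force: [0.4, -0.2, -2.7]
gripper_width: 0.104
grip_force: 24.5
```

{"api": "carry_out", "payload": {"deltas": [[-0.004,0,0,0],[-0.003,0,0,0],[-0.003,0,0,0],[-0.002,0,0,0],[-0.001,0,0.0005,0],[-0.001,0,0.0005,0],[0,0,0,0],[0,0,0,0]]}}

```text
time: 14.85
eef_pos: [0.5519, 0.0288, 0.1645]
orientation: [1.0, -0.009, 0.0, 0.0]
wrist_force: [-0.4, 0.8, -2.9]
gripper_width: 0.1
grip_force: 24.5
```

No contact yet; I'll creep in.

{"api": "carry_out", "payload": {"deltas": [[-0.001,0,0.0006,0],[-0.001,0,0.0006,0],[-0.001,0,0.0006,0],[0,0,0,0]]}}

```text
time: 15.18
eef_pos: [0.5487, 0.0288, 0.1664]
orientation: [1.0, -0.009, 0.0, 0.0]
wrist_force: [-0.7, -0.2, -1.5]
gripper_width: 0.098
grip_force: 24.6
```

{"api": "carry_out", "payload": {"deltas": [[-0.001,0,0.0008,0],[-0.001,0,0.001,0],[0,0,0,0],[0,0,0,0]]}}

```text
time: 15.52
eef_pos: [0.547, 0.0288, 0.1682]
orientation: [1.0, -0.009, 0.0, 0.0]
wrist_force: [0.6, 0.5, -1.8]
gripper_width: 0.103
grip_force: 24.5
```

{"api": "carry_out", "payload": {"deltas": [[-0.001,0,0.0015,0],[-0.001,0,0.0015,0],[0,0,0,0],[0,0,0,0]]}}

```text
time: 15.85
eef_pos: [0.545, 0.0288, 0.1713]
orientation: [1.0, -0.009, 0.0, 0.0]
wrist_force: [0.4, -0.3, -1.1]
gripper_width: 0.097
grip_force: 24.6
```

{"api": "carry_out", "payload": {"deltas": [[-0.001,0,0.0018,0],[-0.001,0,0.0015,0],[0,0,0,0],[0,0,0,0]]}}

```text
time: 16.18
eef_pos: [0.5426, 0.0288, 0.1744]
orientation: [1.0, -0.009, -0.0, 0.0]
wrist_force: [0.5, 0.8, -2.5]
gripper_width: 0.095
grip_force: 24.5
```

{"api": "carry_out", "payload": {"deltas": [[-0.001,0,0.0015,0],[-0.001,0,0.0015,0],[0,0,0,0],[0,0,0,0]]}}

```text
time: 16.52
eef_pos: [0.5408, 0.0288, 0.1774]
orientation: [1.0, -0.009, 0.0, 0.0]
wrist_force: [-0.5, -1.0, -2.8]
gripper_width: 0.1
grip_force: 24.5
```

{"api": "carry_out", "payload": {"deltas": [[-0.001,0,0.0005,0],[-0.001,0,0.0005,0],[0,0,0,0],[0,0,0,0]]}}

```text
time: 16.85
eef_pos: [0.5388, 0.0288, 0.1784]
orientation: [1.0, -0.009, 0.0, 0.0]
wrist_force: [-0.1, 0.1, -3.5]
gripper_width: 0.099
grip_force: 24.5
```

Nominally the tip is 12 mm inside, with no contact force. Lowering now should make the neck rest on the edge.

{"api": "carry_out", "payload": {"deltas": [[0,0,-0.001,0],[0,0,-0.001,0],[0,0,-0.001,0],[0,0,0,0],[0,0,0,0]]}}

```text
time: 17.27
eef_pos: [0.5388, 0.0288, 0.1752]
orientation: [1.0, -0.009, -0.0, 0.0]
wrist_force: [1.3, -0.8, -2.5]
gripper_width: 0.102
grip_force: 24.5
```

{"api": "carry_out", "payload": {"deltas": [[0,0,-0.001,0],[0,0,-0.001,0],[0,0,0,0],[0,0,0,0]]}}

```text
time: 17.6
eef_pos: [0.5389, 0.0288, 0.1734]
orientation: [1.0, -0.009, 0.0, 0.0]
wrist_force: [0.1, -0.5, -1.9]
gripper_width: 0.098
grip_force: 24.6
```

{"api": "carry_out", "payload": {"deltas": [[0,0,-0.001,0],[0,0,-0.001,0],[0,0,0,0],[0,0,0,0]]}}

```text
time: 17.93
eef_pos: [0.54, 0.0288, 0.1723]
orientation: [1.0, -0.009, 0.002, 0.0]
wrist_force: [4.3, 0.7, 4.6]
gripper_width: 0.105
grip_force: 25.3
```

Contact at the expected height: the neck is on the edge, groove edge ≈0.121. Now I'll rotate it down along the arc about the edge with a lighter grip.

{"api": "carry_out", "payload": {"deltas": [[0.001,0,0,0],[0.001,0,-0.0005,0],[0.001,0,-0.0005,0],[0,0,0,0]], "force": 20}}

```text
time: 18.27
eef_pos: [0.5424, 0.0288, 0.1705]
orientation: [1.0, -0.009, 0.001, 0.0]
wrist_force: [3.9, 0.6, 5.6]
gripper_width: 0.096
grip_force: 25.7
```

{"api": "carry_out", "payload": {"deltas": [[0.001,0,-0.001,0],[0.001,0,-0.001,0],[0.001,0,-0.001,0],[0,0,0,0]]}}

```text
time: 18.6
eef_pos: [0.5456, 0.0288, 0.1675]
orientation: [1.0, -0.009, 0.001, 0.0]
wrist_force: [4.1, 0.4, 6.1]
gripper_width: 0.099
grip_force: 26.4
```

{"api": "carry_out", "payload": {"deltas": [[0.0005,0,-0.001,0],[0.0005,0,-0.001,0],[0.0005,0,-0.001,0],[0.0005,0,-0.001,0],[0,0,0,0]]}}

```text
time: 19.02
eef_pos: [0.5483, 0.0287, 0.1641]
orientation: [1.0, -0.009, 0.002, 0.0]
wrist_force: [6.5, 0.2, 7.8]
gripper_width: 0.096
grip_force: 27.5
```

{"api": "carry_out", "payload": {"deltas": [[0.001,0,0,0],[0.001,0,-0.0005,0],[0.001,0,-0.001,0],[0.0005,0,-0.001,0],[0,0,0,0]]}}

```text
time: 19.43
eef_pos: [0.5512, 0.0287, 0.161]
orientation: [1.0, -0.009, 0.001, 0.0]
wrist_force: [4.5, 0.2, 6.3]
gripper_width: 0.104
grip_force: 28.1
```

{"api": "carry_out", "payload": {"deltas": [[0.0005,0,-0.001,0],[0.0005,0,-0.001,0],[0.0005,0,-0.001,0],[0,0,0,0]]}}

```text
time: 19.77
eef_pos: [0.5527, 0.0287, 0.1581]
orientation: [1.0, -0.009, 0.001, 0.0]
wrist_force: [4.7, 0.6, 4.6]
gripper_width: 0.1
grip_force: 28.7
```

```bash
python3 -c "
from h import *
np.set_printoptions(precision=4,suppress=True)
tilt('s8')"
```

```text
[0.5526 0.0287 0.1582] [4.9574 0.362  5.109 ] 19.8167
```

{"api": "carry_out", "payload": {"deltas": [[0.0005,0,-0.001,0],[0.0005,0,-0.001,0],[0.0005,0,-0.001,0],[0,0,0,0]]}}

```text
time: 20.15
eef_pos: [0.554, 0.0287, 0.155]
orientation: [1.0, -0.009, 0.001, 0.0]
wrist_force: [5.5, 0.2, 5.5]
gripper_width: 0.103
grip_force: 29.4
```

{"api": "carry_out", "payload": {"deltas": [[0.0005,0,-0.001,0],[0.0005,0,-0.001,0],[0.0005,0,-0.001,0],[0,0,0,0]]}}

```text
time: 20.48
eef_pos: [0.5555, 0.0287, 0.1519]
orientation: [1.0, -0.009, 0.001, 0.0]
wrist_force: [4.6, 0.6, 5.3]
gripper_width: 0.101
grip_force: 29.9
```

```bash
cat >> h.py <<'E'
def lines(name,roi,y,lo=-30,hi=60):
    im=camera("side"); cv2.imwrite(f"pics/{name}.png",im); x,y0,w,h=roi; s=observe(); print(s["eef_pos"],s["wrist_force"],s["time"])
    e=cv2.Canny(cv2.GaussianBlur(im,(3,3),0),20,50)[y0:y0+h,x:x+w]
    for l in cv2.HoughLinesP(e,1,np.pi/360,12,minLineLength=12,maxLineGap=3)[:,0]+[x,y0,x,y0]:
        a,b=[ycast("side",l[i:i+2],y) for i in(0,2)]; k=np.degrees(np.arctan((a[2]-b[2])/(a[0]-b[0]+1e-9)))
        if lo<k<hi: print(l,k.round(1),a*1000,b*1000)
E
python3 -c "
from h import *
np.set_printoptions(precision=4,suppress=True)
for p in ([.603,.07,.11],[.511,.07,.11],[.603,.07,.062],[.585,.034,.158],[.541,.034,.158],[.511,.07,.155]): print(p,proj('side',p))
lines('s9',(200,150,100,70),.0705)"
```

```text
[0.603, 0.07, 0.11] [235.3872 195.1929]
[0.511, 0.07, 0.11] [271.5837 211.7763]
[0.603, 0.07, 0.062] [236.4091 212.0622]
[0.585, 0.034, 0.158] [251.818  171.4224]
[0.541, 0.034, 0.158] [269.4159 178.5961]
[0.511, 0.07, 0.155] [271.9482 194.3237]
[0.5555 0.0287 0.152 ] [3.7521 0.4559 4.7908] 20.5333
[244 156 256 167] 27.5 [575.3649  70.5    219.1272] [547.6254  70.5    204.7112]
[264 173 279 186] 25.2 [529.3248  70.5    198.2705] [495.5353  70.5    182.3946]
[240 150 256 151] -16.5 [584.4258  70.5    229.2614] [547.1298  70.5    240.3223]
```

```bash
python3 - <<'E'
from h import *
np.set_printoptions(precision=1,suppress=True,linewidth=200)
im=cv2.imread("pics/s9.png"); 
g=cv2.cvtColor(im,cv2.COLOR_BGR2GRAY)
print(g[150:236:3,212:284:3])
E
```

```text
[[ 97  96  97  98  96  98 100  97  97  70  16  43  26  16  40   4  15  14   1   9  12   3  11  94]
 [ 96  99  94  98 100  97  95  98  98  99  30  21   6   7   2   4  19   5   7  11   7  60  93  94]
 [ 98  95 100  99  99  98  99  97 100  99  96  24  11  10  10   8  63  21   2  12   7  79  96  97]
 [ 95  97 100  97 100  98 100 100 101  99  99  92   7   7   7   4  13   2   7   7  43  95  96  96]
 [ 97  98  99  96  95  99 100  98  99  98 101  96  86  17   6  12  10   0   8   7  63  97  95  95]
 [ 95  95  96  96  95  98  98  98  96  98  95  99  98 100  93  21  14  13  41   7  61  96  96  97]
 [ 93  93  96  98  99  96  97  98  96  96  96  99  97  95 115  36  12  11  44  12  62  96  97  99]
 [ 95  99  97  98  96  97  96  97  96  96  94  93  98  93  91  41   8  11  44   2  72  97  96  96]
 [ 98  96  98  94  96  97  95  98  97  96  94  93  97  93  72  28  11  17  45  45  93  97  96  96]
 [ 96  97  98  96  94  94  97  94  95  96  97  95  92  89  74  72  44  18  44  87  82  96  97  97]
 [ 95  94  96  95  95  95  94  93  94  95  93  94  93  93  72  72  70  64  61  60 100  97  98  98]
 [ 93  97  
[... 1071 characters left out ...]
7  56]
 [ 98  96  94  98  99  98  95  99  97 100  98  99 132 137 138 136 138 139 135  90  53  53  58  57]
 [ 95  93  98  96  95  98  99  99 100  98 103 133 137 138 136 137 138 136  91  56  54  55  58  55]
 [ 95  97  96  98  96  98  95  99  96 107 133 136 139 137 137 105 102  90  57  55  53  58  58  56]
 [ 98  95  97  97  96  98  96  97 106 135 135 138 139 138 108  97  95  93  85  57  55  55  56  55]
 [ 96  96  97  98  98  98  96 108 134 137 137 138 138 108  95  96  95  96  72  55  59  61  58  60]
 [ 98  97  97  95  96  94 120 134 135 138 139 138 108  95  99  98  95  71  40  58  58  56  54  56]
 [ 96  96  95  97  96 108 134 136 138 137 137 139 100  47  77  95  71  40  40  54  56  59  54  58]]
```

```bash
cat >> h.py <<'E'
def rim(name):
    "near side wall (grey ~72 against bench ~96): bottom and rim line, angle in plane y=.0705"
    im=camera("side"); cv2.imwrite(f"pics/{name}.png",im); g=cv2.GaussianBlur(cv2.cvtColor(im,cv2.COLOR_BGR2GRAY),(1,1),0)
    m=cv2.inRange(g,66,80); B=[];T=[]
    for u in range(238,254):
        v=np.where(m[185:225,u])[0]+185
        r=max(np.split(v,np.where(np.diff(v)>1)[0]+1),key=len) if len(v) else []
        if len(r)>4: T.append((u,r[0]-.5)); B.append((u,r[-1]+.5))
    s=observe(); print(s["eef_pos"],s["wrist_force"],s["time"])
    for k,L,n in(("rim",T,16),("bottom",B,9)):
        p=np.array([ycast("side",q,.0705) for q in L[:n]])*1000; f=np.polyfit(p[:,0],p[:,2],1); print(k,"deg",np.degrees(np.arctan(f[0])),"z at x=590:",np.polyval(f,590),"resid",np.std(p[:,2]-np.polyval(f,p[:,0])))
E
python3 -c "
from h import *
np.set_printoptions(precision=4,suppress=True)
rim('s10')"
```

```text
[0.5554 0.0287 0.152 ] [3.9387 0.4331 4.9207] 20.5833
rim deg -33.7438498425014 z at x=590: 109.6511614672591 resid 12.785543053900994
bottom deg 7.34615831495053 z at x=590: 68.48609352089817 resid 0.7900763088067244
```

About 7° of tilt remains. I'll continue down.

{"api": "carry_out", "payload": {"deltas": [[0.0005,0,-0.001,0],[0.0005,0,-0.001,0],[0,0,-0.001,0],[0,0,0,0],[0,0,0,0]]}}

```text
time: 21.0
eef_pos: [0.557, 0.0287, 0.1494]
orientation: [1.0, -0.009, 0.001, 0.0]
wrist_force: [5.5, 0.5, 6.1]
gripper_width: 0.099
grip_force: 30.5
```

{"api": "carry_out", "payload": {"deltas": [[0,0,-0.001,0],[0,0,-0.001,0],[0,0,0,0],[0,0,0,0]]}}

```text
time: 21.33
eef_pos: [0.5577, 0.0288, 0.148]
orientation: [1.0, -0.009, 0.002, 0.0]
wrist_force: [7.0, 1.2, 8.5]
gripper_width: 0.102
grip_force: 31.1
```

```bash
python3 -c "
from h import *
np.set_printoptions(precision=4,suppress=True)
rim('s11')"
```

```text
[0.5577 0.0287 0.148 ] [7.6356 0.2633 7.8285] 21.3833
rim deg -36.28061893444413 z at x=590: 104.36018318552141 resid 13.10888069676741
bottom deg -5.4167595926529035 z at x=590: 61.80362928054407 resid 1.6152950355617628
```

The bottom at x=590 is 61.8 mm against 61.5 expected when level. I'll relax the side load, then release.

{"api": "carry_out", "payload": {"deltas": [[0.001,0,0,0],[0.001,0,0.0005,0],[0,0,0,0],[0,0,0,0]]}}

```text
time: 21.72
eef_pos: [0.5577, 0.0288, 0.1479]
orientation: [1.0, -0.009, -0.0, 0.0]
wrist_force: [1.7, -0.4, 8.1]
gripper_width: 0.099
grip_force: 31.2
```

{"api": "carry_out", "payload": {"deltas": [[0,0,0,0],[0,0,0,0],[0,0,0,0],[0,0,0,0],[0,0,0,0],[0,0,0,0],[0,0,0,0],[0,0,0,0]], "claw": 0.2}}

```text
time: 22.38
eef_pos: [0.5578, 0.0288, 0.1472]
orientation: [1.0, -0.009, -0.0, 0.0]
wrist_force: [-0.7, -0.4, -0.6]
gripper_width: 0.402
grip_force: 0.0
```

```bash
python3 - <<'E'
from h import *
np.set_printoptions(precision=4,suppress=True,linewidth=200)
rim('s12')
g=cv2.cvtColor(cv2.imread("pics/s12.png"),cv2.COLOR_BGR2GRAY); print(g[156:222:2,230:272:2])
E
```

```text
[0.5578 0.0288 0.1473] [0.4207 0.7266 0.2534] 22.4333
rim deg -41.35210469177321 z at x=590: 99.91021216008119 resid 14.052083653910957
bottom deg -10.516880810135003 z at x=590: 60.21172544411493 resid 1.6870970232449036
[[100 100  99 101  97  31   6  15   6   8   8   9   9  43   8   9  11  11   9  13  13]
 [100 100 100  99  97  81  12   5   8   1   3   3  16  93  60   2   9  20   3   9  14]
 [ 98  99 101  98  99  90  24   8   8   4   6   8  13  86  66  14  10  45   1   0   9]
 [ 97  99  98  97  98  97  57  10   3  15   9  11   4  15  23   8  15  59   3   7   5]
 [ 98  98  98  99  99  99  88  15  12   5  13  13  12  16   5  11  23  60   0   2  10]
 [ 97  98  98 100  97  98  96  60  17  13   9   9   7  12   5   7  44  61   8   0   5]
 [ 99  99  96  97  95  95  99  97  96  69  35   7   8   5   2  15  37  57   8   3   2]
 [ 94  97  97  97 100  96  98  95  95  96  93  36   9  10   2  42  43  76  10   6   3]
 [ 95  96  97  97  98  96  95  95  97  97 106  49  16   8   7  43  47  92  74  46  20]
 [ 97  98  97  96  95  94  92  95  98  95  82  31   9   5   6  42  45  90  96  96  89]
 [ 97  9
[... 1293 characters left out ...]
39]
 [ 98  99  93  73  72  72  72  71  72  72  73  73  74  84 134 138 138 137 138 138 138]
 [ 98  98  96  73  72  74  72  73  72  72  71  71  77 116 138 137 137 140 138 138 138]
 [100  99  98  72  72  72  72  74  71  71  74  84 123 136 138 137 137 141 139 137 136]
 [ 98  94  95  74  71  73  71  73  72  71  88 132 138 135 138 140 137 139 141 136 138]
 [ 99  97 100  96  85  74  69  72  72  91 133 137 135 138 138 139 139 139 139 137 120]
 [ 97 100  98 100  98  98  82  74  90 135 135 136 138 138 139 138 140 139 137 122  62]
 [ 98  99  98 100 100  99 101 108 135 137 135 140 137 136 138 138 139 136 121  64  55]
 [ 99  98 100  98  97 100 115 134 137 137 138 137 139 138 134 138 137 120  62  57  54]]
```

Released, with zero force. The rim passes (240,198) to (254,204), a slope of 0.43 against 0.46 predicted for level, and the front corner is within 1 px. The bin hangs level, so I'll retreat upward.

{"api": "carry_out", "payload": {"deltas": [[0,0,0.004,0],[0,0,0.008,0],[0,0,0.012,0],[0,0,0.015,0],[0,0,0.02,0],[0,0,0.02,0],[0,0,0.02,0],[0,0,0.02,0],[0.02,0,0.01,0],[0.02,0,0,0],[0,0,0,0],[0,0,0,0],[0,0,0,0]]}}

```text
time: 23.52
eef_pos: [0.5972, 0.0289, 0.2762]
orientation: [1.0, -0.009, -0.001, 0.0]
wrist_force: [0.6, -0.2, -0.5]
gripper_width: 0.398
grip_force: 0.0
```

```bash
python3 - <<'E'
from h import *
np.set_printoptions(precision=4,suppress=True,linewidth=220)
s=observe(); print(s["eef_pos"],s["wrist_force"],s["time"])
im=camera("side"); cv2.imwrite("pics/s13.png",im)
g=cv2.cvtColor(im,cv2.COLOR_BGR2GRAY); print(g[164:222:2,230:280:2])
print([proj('side',p) for p in([.576,.034,.158],[.532,.034,.158])],[proj('side',p) for p in([.585,.034,.158],[.541,.034,.158])])
print("moved?",cv2.absdiff(g[270:375,150:225],cv2.cvtColor(cv2.imread("pics/side0.png"),6)[270:375,150:225]).max())
E
```

```text
[0.5972 0.0289 0.2762] [ 0.6048 -0.1897 -0.513 ] 23.5167
[[ 95  94  92  94  94  92  94  95  95  95  96  96  92  95  95  95  95  93  93  91  93  93  93  91  93]
 [ 95  92  93  94  93  92  95  95  95  97  94  93  93  94  96  93  95  93  94  93  94  92  92  93  93]
 [ 93  93  95  92  91  94  95  95  95  93  91  94  94  94  95  94  94  94  94  92  93  92  94  94  95]
 [ 94  94  94  92  94  91  94  93  91  95  93 105  84  91  93  93  91  96  92  91  92  93  95  93  92]
 [ 90  92  92  94  93  92  91  92  94  95 106 122  88  90  85  90  90  93  91  93  92  95  92  95  94]
 [ 91  93  94  94  93  92  91  94  94  94  80  71  67  84  87  86  88  90  89  96  93  94  94  93  91]
 [ 95  95  92  92  88  92  93  94  93  90  77  68  64  61  63  75  86  99  99 100  92  94  93  92  94]
 [ 92  94  91  90  91  89  94  91  91  93  85  66  65  60  60  60  60  84 125  87  87  92  94  96  95]
 [ 89  90  91  91  93  91  93  91  91  92  85  71  68  58  59  59  58  65  72  59  87  93  94  93  95]
 [ 91  92  91  93  92  92  89  91  91  92  86  69  69  60  60  60  61  64  67  63  80  90  94  96  93]
 [ 91  91  91
[... 1372 characters left out ...]
 80 119 133 132 133 132 134 135 133 133 132 116  60  53]
 [ 94  95  92  72  70  70  72  72  71  72  86 128 133 133 132 133 132 134 133 134 133 117  60  53  53]
 [ 92  93  97  90  79  72  70  70  69  87 128 132 133 133 132 136 133 133 135 132 114  58  54  58  56]
 [ 93  95  96  94  98  94  79  73  88 129 132 134 134 133 136 134 133 133 132 116  61  54  56  54  54]
 [ 97  94  94  97  96  94  96 104 128 129 133 135 133 136 134 135 132 133 118  60  53  52  54  55  56]
 [ 94  96  97  96  93  96 111 129 133 133 132 132 134 133 129 132 132 115  61  52  53  57  54  57  57]]
[array([255.3381, 172.8574]), array([273.1394, 180.1139])] [array([251.818 , 171.4224]), array([269.4159, 178.5961])]
moved? 15
```

The bin hangs stably: handle-top corners at (251,172) and (267,178), within 1–3 px of the hung prediction. The jar and objective haven't moved, so I'll hand it in.

```bash
python3 -c "
from bench import bot
print(bot.sign_off())"
```

```text
the job is handed in; nothing more can be done
None
```

I hung the bin level on the rail near its middle, let go, moved the arm clear and handed the job in at about 23.5 s; the sign-off gave no verdict, so I can't say whether it passed.

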